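Sweep the chew coins into the tidy

TASK

Three dark wooden chew coins are scattered on the pet shelf. Sweep them along the shelf with the fingertips, without lifting any of them, through the open front of the green three-sided tidy until all three lie flat and wholly inside it. Leave everything else on the shelf where it stands.

Things in the scene. Friction and masses are not known exactly. Their poses are not given: they have to be found in the camera images.
- coin_a: Dark hardwood chew coin, a flat disc 40 mm in diameter and 16 mm thick, about 18 g, lying loose and flat on the white shelf; slides when pushed. Origin: centre of its underside, z up. The three coins are alike.
- coin_b: Dark hardwood chew coin, a flat disc 40 mm in diameter and 16 mm thick, about 18 g, lying loose and flat on the white shelf; slides when pushed. Origin: centre of its underside, z up. The three coins are alike.
- coin_c: Dark hardwood chew coin, a flat disc 40 mm in diameter and 16 mm thick, about 18 g, lying loose and flat on the white shelf; slides when pushed. Origin: centre of its underside, z up. The three coins are alike.
- tidy: Green plastic three-sided fence fixed to the shelf; the shelf is its floor. Inside 120 mm deep (its x) by 170 mm wide (its y); walls 8 mm thick, 30 mm high on its +x, +y, -y sides; its -x side, facing roughly the robot, is open with no sill. Origin: centre of the inside at shelf height: open edge at x = -60 mm, back wall at +60 mm. Left or right of the middle, the chest on the other side.
- chest: Treat chest of blue plastic with white lid and yellow toggle latch, 90 (x) by 180 (y) by 58 mm high, latch sticking out 9 mm more on its -x face; fixed to the shelf, not to be used. Origin: centre of its underside.
- spool: Cedar spool standing upright, 42 mm across its end flanges, 50 mm high, about 40 g, loose; stands between tidy and chest, a little nearer the robot. Origin: centre of its underside, z along its axis. To be left alone.
- ball_center (a point): Centre of the blue chew ball, 56 mm in diameter, loose on the shelf at the left or right side; rolls if touched. To be left alone.
- bowl: Stainless bowl, 116 mm across the rim, 45 mm high, loose, on the other side from the ball. Origin: centre of its underside. To be left alone.
Mind the look-alikes: they are no part of the job. Leave any purple or turquoise look-alike of the coin_b alone.

How it is judged:
By the outcome, as a careful person would: the job done as asked, in the order asked, and still so for the second after the job is handed in, with the robot touching nothing.
It also fails if it takes over 72 s, if anything falls off the work surface, if the arm or the gripper's body presses on something with over 40 N, if the wrist force passes 120 N, or if a joint passes its speed limit or range.

ROBOT

A 6-joint arm with a two-finger parallel gripper is mounted at the origin on the work surface. World frame = base frame: x ahead of the robot, y to its left, z up, the work surface at z = 0. Lengths are in m, angles in rad, forces in N, time in s.
With the tool pointing down it reaches from about 0.425 to 0.95 m from the base axis. Payload 3.5 kg.
Tool frame: the origin (TCP) lies at the very end of the fingers, on their centre line; the grasp point (between the pads) lies 19 mm behind it (ctrl.grasp_offset is the distance from the TCP to the grasp point, in m); z points along the fingers, y is the line along which they close (so a half turn about z gives the same grasp; the last joint's range is limited). The gripper opens to 85 mm and grips with 20 to 120 N. Pads are 22 mm wide; open, the fingers measure 114 mm over their backs; the gripper's body (76 mm by 85 mm) begins 54 mm behind the grasp point. The pads swing forward as they close: fully open they stand 13 mm farther back than shut.
Start: joints at [1.119, 0.286, 1.577, -0, 1.279, -0.15], TCP at [0.201, 0.644, 0.231] pointing down, gripper open.
Joint ranges: [-2.77, 2.77], [-0.9, 2.22], [0.21, 2.48], [-1.53, 4.67], [0.24, 2.81], [-2.84, 2.84]. Speed limits (rad/s): [2.79, 2.79, 3.14, 3.14, 3.14, 3.14].

INTERFACE

Orientations are given as [roll, pitch, yaw] about the fixed x, y, z axes, in that order (R = Rz(yaw) Ry(pitch) Rx(roll)).
In Python, from station import ctrl gives the robot as it stands.
- The arm moves only by the tool drive_tool, never from a script. Its argument "commands" is one flat list of numbers, 4 for each row, row after row: the shift along the world's x, y, z in units of 40 mm (1.0 is 40 mm), then the turn about the world's z in units of 6 degrees (1.0 is 6 degrees). A call has 1 to 20 rows; each row is the pose to reach, as a shift and turn from the pose commanded when the call began; what a row does not reach only later rows make up. A row lasts 1/10 s, in which the tool goes at most 50 mm and 8.59 degrees, less where a joint would pass 70% of its speed; a pose out of reach is approached as far as the arm can. A call with a gripper value outside its range is refused whole. "fingers" is the closure in counts, from 0 (fully open) to 255 (shut), set as the call begins (left out, the last holds). The fingers move at their own pace and stop on an object; "squeeze" is the grip in N (left out, the last holds). Time passes only in rows, so rows that repeat a pose let the fingers close. It gives the time, the measured TCP pose, the force, the opening and the grip force at its end, in the units of the state.
- ctrl.get_obs(): the state, without advancing time (a new reading comes with each control period).
- ctrl.snapshot(name): name is "scene" or "top" or "wrist"; returns a dict with "color" (480x640x3 uint8, red, green, blue), "mtx" (3x3 intrinsics, pixels), "rvec" (rotation vector, rad) and "tvec" (3), from world to camera coordinates, as OpenCV has them; the wrist camera has in their place "hand_eye" (4x4, takes a point from camera to tool coordinates, whose origin is the TCP and whose axes are the flange's). Camera axes: x right, y down, z forward; pixel columns grow to the right and rows downward; lengths in m; the calibration is good to about 2 mm. A picture is of the moment at which its call begins: read the wrist's pose just before it. There is no depth.
- ctrl.sign_off(): hands the job in; it is judged then, once.
The state is a dict: "t": time; "q": joint angles; "qd": joint speeds; "effort": joint torques, N m; "tool_pos": TCP position; "ee_rot": TCP orientation; "contact_force": force on the tool from outside, world axes, zero at the start; "ft_torque": the same for the moment, N m; "gripper_width": opening from 0.0 (shut) to 1.0 (fully open); "finger_force": force on a finger pad.
Only numpy, scipy, OpenCV 4.12 (cv2) and the standard library are available. Lean on these libraries where they do the work, as an engineer would, in place of code of your own. Each camera call takes 0.05 s, during which the arm holds its last target. There are 200 camera calls.

## Working session

There is one attempt and no reset: what is moved stays moved. The work goes in short steps, Python scripts to look and compute and a tool call to move; the robot and the scene stay as the last step left them, time stands still between calls to the robot, and variables do not carry over. Pictures are saved under pics/ and viewed, at most 10 in all, crops included, and the job is handed in when it is done.

Besides the shell and the picture viewer there is one more tool, called after "Request:" as a command line: name --argument value ..., lists and objects as JSON in quotes. drive_tool: Moves the arm, as the interface text tells. Its arguments: {"type":"object","properties":{"commands":{"type":"array","items":{"type":"number"}},"fingers":{"type":"number"},"squeeze":{"type":"number"}},"required":["commands"]}

```bash
mkdir -p pics; cat > h.py <<'E'
import numpy as np,cv2
from station import ctrl
def ray(s,uv,z):
    R=cv2.Rodrigues(np.array(s["rvec"],float))[0];t=np.array(s["tvec"],float).ravel()
    d=R.T@np.linalg.solve(np.array(s["mtx"]),[uv[0],uv[1],1.]);c=-R.T@t
    return c+d*(z-c[2])/d[2]
def snap(n,f):
    s=ctrl.snapshot(n);cv2.imwrite(f"pics/{f}.png",cv2.cvtColor(s["color"],cv2.COLOR_RGB2BGR));return s
E
python3 - <<'E'
from h import *
import pickle
for n in("top","scene"):
    s=snap(n,n+"0");pickle.dump(s,open(n+".pkl","wb"))
    R=cv2.Rodrigues(np.array(s["rvec"],float))[0];print(n,-R.T@np.ravel(s["tvec"]),ray(s,(320,240),0))
print(ctrl.get_obs())
E
```

```text
top [ 0.38350067 -0.00454487  0.92552842] [ 0.53618199 -0.02813339  0.        ]
scene [1.05075757 0.20987749 0.94400675] [ 0.474633   -0.00242747  0.        ]
{'t': 0.1, 'q': array([ 1.11900018e+00,  2.87101232e-01,  1.57804008e+00,  2.15161706e-05,
        1.27860285e+00, -1.50028824e-01]), 'qd': array([ 0.00039738, -0.00123887, -0.00219023,  0.00042612, -0.00067032,
        0.0003568 ]), 'effort': array([ 1.26996747e-03, -4.07293618e+01, -2.93700027e+01, -1.48716285e-04,
        3.36233148e-03, -1.41697811e-05]), 'tool_pos': array([0.20033712, 0.64395968, 0.23006426]), 'ee_rot': array([-3.13946839e+00, -3.41938166e-04,  2.83981875e+00]), 'contact_force': array([-0.50080807,  0.10984373, -0.49652938]), 'ft_torque': array([-0.03066801, -0.00183959, -0.01927309]), 'finger_force': 0.0, 'gripper_width': 0.9998668913221126}
```

View pics/top0.png

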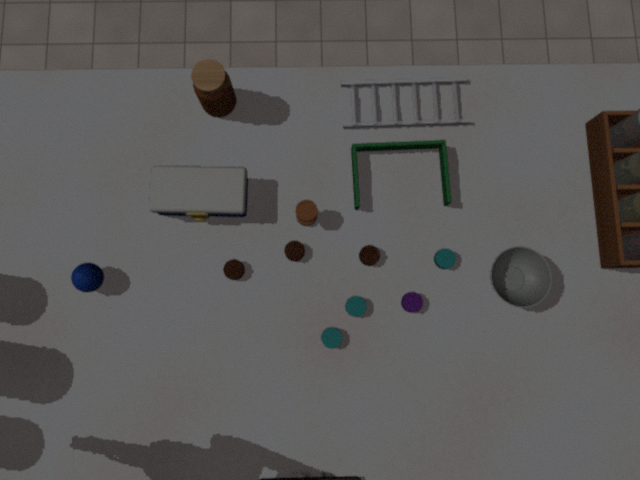

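View pics/scene0.png

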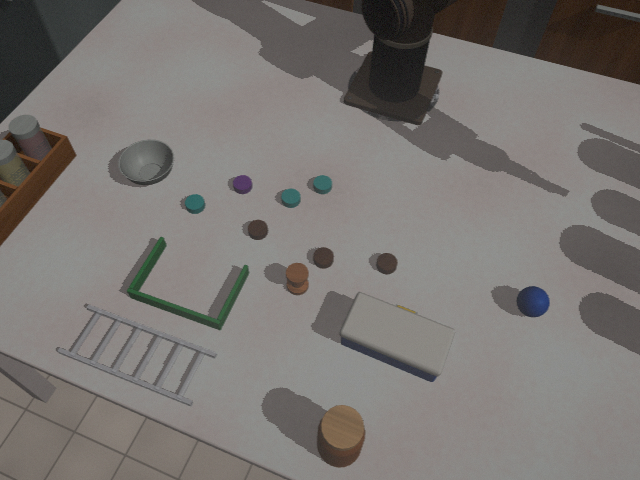

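The top view shows the dark coins at about (234,269), (295,251) and (369,255). The tidy's corners are near (357,207), (355,147), (444,142) and (448,203), the spool is at (307,212), and the teal and purple look-alikes are at (445,259), (356,306), (332,338) and (412,302).

```bash
python3 - <<'E'
from h import *
import pickle
def blobs(s,lo,hi,z,name,mina=60):
    hsv=cv2.cvtColor(s["color"],cv2.COLOR_RGB2HSV)
    m=cv2.inRange(hsv,lo,hi);n,l,st,c=cv2.connectedComponentsWithStats(m)
    for i in range(1,n):
        if st[i,4]>mina and st[i,4]<6000: print(name,st[i].tolist(),c[i].round(1),ray(s,c[i],z).round(4))
for n in("top","scene"):
    s=pickle.load(open(n+".pkl","rb"));print(n)
    blobs(s,(0,60,10),(15,255,75),.010,"dark")
    blobs(s,(0,100,76),(15,255,255),.045,"spool")
    blobs(s,(80,100,40),(98,255,255),.010,"teal")
    blobs(s,(125,80,30),(160,255,255),.010,"purple")
    blobs(s,(50,100,20),(78,255,255),.03,"green")
    hsv=cv2.cvtColor(s["color"],cv2.COLOR_RGB2HSV);m=cv2.inRange(hsv,(50,100,20),(78,255,255))
    c=max(cv2.findContours(m,0,2)[0],key=cv2.contourArea)
    for p in cv2.approxPolyDP(c,3,True)[:,0]: print(p,ray(s,p,.03).round(3)[:2],ray(s,p,0).round(3)[:2])
E
```

```text
top
dark [193, 72, 43, 45, 822] [217.2  98.9] [0.8296 0.1756 0.01  ]
dark [586, 111, 54, 157, 4504] [609.7 189.2] [ 0.6275 -0.6082  0.01  ]
dark [296, 200, 22, 26, 416] [306.5 212.7] [ 0.5894 -0.0023  0.01  ]
dark [285, 241, 20, 20, 287] [294.2 250.4] [0.5148 0.0226 0.01  ]
dark [360, 246, 20, 19, 277] [369.2 255. ] [ 0.5034 -0.123   0.01  ]
dark [224, 260, 20, 20, 293] [233.4 269.2] [0.4803 0.1404 0.01  ]
spool [192, 60, 33, 31, 495] [207.9  74.6] [0.8637 0.1876 0.045 ]
teal [434, 249, 22, 20, 324] [444.7 258.4] [ 0.4942 -0.2696  0.01  ]
teal [346, 296, 20, 20, 316] [355.6 305.9] [ 0.4056 -0.0934  0.01  ]
teal [322, 328, 20, 20, 325] [331.5 337.4] [ 0.3473 -0.0459  0.01  ]
purple [402, 292, 21, 20, 333] [412.  301.9] [ 0.4112 -0.2018  0.01  ]
green [352, 141, 99, 68, 1138] [405.  161.9] [ 0.6837 -0.1972  0.03  ]
[444 141] [ 0.725 -0.276] [ 0.737 -0.286]
[354 144] [ 0.722 -0.098] [ 0.733 -0.101]
[355 207] [ 0.595 -0.096] [ 0.602 -0.099]
[358 147] [ 0.715 -0.106] [ 0.727 -0.109]
[369 150] [ 0.709 -0.127] [ 0.72  -0.132]
[435 145] [ 0.717 -0.258] [ 0.728 -0.267]
[440 149] [ 0.709 -0.26
[... 874 characters left out ...]
, 1037] [ 32.1 173. ] [ 0.5744 -0.5982  0.045 ]
spool [286, 263, 22, 30, 443] [297.4 276.4] [ 0.591  -0.0011  0.045 ]
spool [336, 433, 28, 29, 190] [351.6 449.6] [0.8387 0.1938 0.045 ]
teal [314, 176, 17, 14, 193] [322.2 182.4] [ 0.3444 -0.0495  0.01  ]
teal [282, 189, 17, 15, 204] [290.3 195.9] [ 0.4029 -0.0976  0.01  ]
teal [185, 194, 19, 17, 234] [194.3 202.1] [ 0.4928 -0.2735  0.01  ]
purple [233, 175, 18, 16, 205] [241.9 182.4] [ 0.409  -0.2059  0.01  ]
green [127, 237, 75, 80, 435] [153.6 282.7] [ 0.6959 -0.2434  0.03  ]
[161 237] [ 0.603 -0.282] [ 0.589 -0.298]
[127 290] [ 0.727 -0.28 ] [ 0.717 -0.296]
[201 316] [ 0.722 -0.131] [ 0.711 -0.142]
[132 289] [ 0.722 -0.273] [ 0.711 -0.289]
```

Request:
drive_tool --commands '[6.5, -8, -1, -1, 6.5, -8, -1, -1, 6.5, -8, -1, -1, 6.5, -8, -1, -1, 6.5, -8, -1, -1, 6.5, -8, -1, -1, 6.5, -8, -1, -1, 6.5, -8, -1, -1, 6.5, -8, -1, -1, 6.5, -18.65, -3.2, -1.95, 6.5, -18.65, -3.2, -1.95, 6.5, -18.65, -3.2, -1.95, 6.5, -18.65, -3.2, -1.95, 6.5, -18.65, -3.2, -1.95, 6.5, -18.65, -3.2, -1.95, 6.5, -18.65, -3.2, -1.95, 6.5, -18.65, -3.2, -1.95, 6.5, -18.65, -3.2, -1.95, 6.5, -18.65, -3.2, -1.95, 6.5, -18.65, -3.2, -1.95]' --fingers 171 --squeeze 30

```text
t: 2.1
tool_pos: [0.4603, -0.1014, 0.1029]
ee_rot: [3.141, -0.001, 2.634]
contact_force: [1.5, 0.0, -0.6]
gripper_width: 0.329
finger_force: 0.0
```

Request:
drive_tool --commands '[0, 0, -1, 0, 0, 0, -1.8, 0, 0, 0, -2.2, 0, 0, 0, -2.4, 0, 0, 0, -2.4, 0, 0, 0, -2.4, 0]'

```text
t: 2.7
tool_pos: [0.4615, -0.1011, 0.0083]
ee_rot: [3.141, 0.002, 2.637]
contact_force: [0.1, 0.7, 0.4]
gripper_width: 0.33
finger_force: 0.0
```

```bash
python3 - <<'E'
from h import *
snap("wrist","w1");s=snap("top","t1")
c=cv2.imread("pics/t1.png")[130:350,200:480];cv2.imwrite("pics/m1.png",np.hstack([cv2.resize(cv2.imread("pics/w1.png"),(400,300)),cv2.resize(c,(400,300))]))
E
```

```text
(no output)
```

View pics/m1.png

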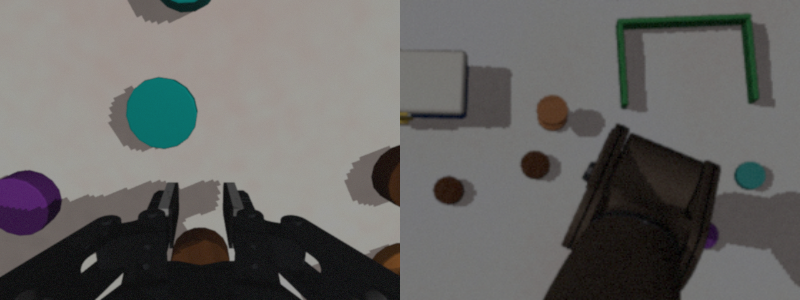

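The wrist view shows coin A centred between the fingertips, with its edge at about (200,245) in the left half. The top view shows the tool behind coin A and clear of the look-alikes, so I can push.

Request:
drive_tool --commands '[0.15, -0.08, -0.08, 0, 0.35, -0.19, -0.08, 0, 0.65, -0.35, -0.08, 0, 1.0, -0.54, -0.08, 0, 1.35, -0.73, -0.08, 0, 1.7, -0.92, -0.08, 0, 2.05, -1.11, -0.08, 0, 2.4, -1.3, -0.08, 0, 2.75, -1.49, -0.08, 0, 3.1, -1.68, -0.08, 0, 3.45, -1.87, -0.08, 0, 3.8, -2.06, -0.08, 0, 4.1, -2.22, -0.08, 0, 4.4, -2.38, -0.08, 0, 4.65, -2.52, -0.08, 0, 4.85, -2.63, -0.08, 0, 5.0, -2.71, -0.08, 0, 5.1, -2.77, -0.08, 0, 5.15, -2.8, -0.08, 0, 5.15, -2.8, -0.08, 0]'

```text
t: 4.8
tool_pos: [0.6667, -0.2136, 0.0041]
ee_rot: [3.142, -0.0, 2.635]
contact_force: [0.0, -1.3, 0.8]
gripper_width: 0.334
finger_force: 0.0
```

Request:
drive_tool --commands '[-0.5, 0.27, 0, 0, -1, 0.54, 0.5, 0, -1.3, 1, 2, 0, -1.3, 3, 2.5, -4, -1.3, 5.5, 2.5, -8, -1.5, 7, 2.5, -10.2, -2, 7, 2.5, -10.2, -2.5, 7, 2.5, -10.2, -3.5, 7, 2.5, -10.2, -3.7, 7, 2.5, -10.2, -3.7, 7, 2.5, -10.2, -3.7, 7, 2.5, -10.2, -3.7, 7, 2.5, -10.2]'

```text
t: 6.1
tool_pos: [0.5187, 0.0665, 0.1044]
ee_rot: [3.141, 0.0, 1.568]
contact_force: [0.8, 0.3, -0.5]
gripper_width: 0.326
finger_force: 0.0
```

```bash
cat > f.py <<'E'
from h import *
s=snap("top",__import__("sys").argv[1])
hsv=cv2.cvtColor(s["color"],cv2.COLOR_RGB2HSV)
for nm,lo,hi in(("dark",(0,60,10),(15,255,75)),("teal",(80,100,40),(98,255,255)),("purple",(125,80,30),(160,255,255))):
    n,l,st,c=cv2.connectedComponentsWithStats(cv2.inRange(hsv,lo,hi))
    for i in range(1,n):
        if 120<st[i,4]<600: print(nm,st[i,4],ray(s,c[i],.01).round(4)[:2])
E
python3 f.py t2
```

```text
dark 177 [ 0.7752 -0.6374]
dark 160 [ 0.6977 -0.6366]
dark 298 [ 0.6905 -0.2247]
dark 163 [ 0.6209 -0.6369]
dark 172 [ 0.5432 -0.6356]
teal 301 [ 0.4948 -0.2699]
teal 307 [ 0.4055 -0.0934]
teal 320 [ 0.3473 -0.0457]
purple 330 [ 0.4113 -0.2015]
```

Request:
drive_tool --commands '[-0.1, 0, -1, 0, -0.1, 0, -1.8, 0, -0.1, 0, -2.3, 0, -0.1, 0, -2.5, 0, -0.1, 0, -2.5, 0, -0.1, -0.2, -2.5, 0, -0.1, -0.45, -2.5, 0, -0.1, -0.8, -2.5, 0, -0.1, -1.2, -2.5, 0, -0.1, -1.6, -2.5, 0, -0.1, -2.0, -2.5, 0, -0.1, -2.4, -2.5, 0, -0.1, -2.8, -2.5, 0, -0.1, -3.2, -2.5, 0, -0.1, -3.6, -2.5, 0, -0.1, -4.0, -2.5, 0, -0.1, -4.3, -2.5, 0, -0.1, -4.5, -2.5, 0, -0.1, -4.65, -2.5, 0, -0.1, -4.65, -2.5, 0]'

```text
t: 8.15
tool_pos: [0.5147, -0.1201, 0.0041]
ee_rot: [3.141, 0.0, 1.567]
contact_force: [0.3, -0.0, 0.2]
gripper_width: 0.328
finger_force: 0.0
```

Request:
drive_tool --commands '[0, 0.5, 0, 0, 0, 1, 0.5, 0, 0, 1, 2, 0, -0.5, 1, 2.5, 1, -1.2, 0, 2.5, 3, -1.2, -0.6, 2.5, 15, -1.2, -0.6, 2.5, 15, -1.2, -0.6, 2.5, 15, -1.2, -0.6, 2.5, 15, -1.2, -0.6, 2.5, 15, -1.2, -0.6, 2.5, 15, -1.2, -0.6, 2.5, 15, -1.2, -0.6, 2.5, 15, -1.2, -0.6, 2.5, 15, -1.2, -0.6, 2.5, 15, -1.2, -0.6, 2.5, 15, -1.2, -0.6, 2.5, 15, -1.2, -0.6, 2.5, 15]'

```text
t: 9.95
tool_pos: [0.4666, -0.1434, 0.1041]
ee_rot: [3.142, 0.0, 3.137]
contact_force: [-0.8, -0.0, 0.6]
gripper_width: 0.329
finger_force: 0.0
```

```bash
python3 f.py t3; python3 -c "
from h import *
snap('wrist','w3')"
```

```text
dark 193 [ 0.7748 -0.6361]
dark 230 [ 0.7022 -0.642 ]
dark 291 [ 0.6905 -0.2249]
dark 161 [ 0.6214 -0.6366]
dark 184 [ 0.5448 -0.6358]
dark 301 [0.4804 0.1404]
teal 251 [ 0.349  -0.0426]
```

View pics/w3.png

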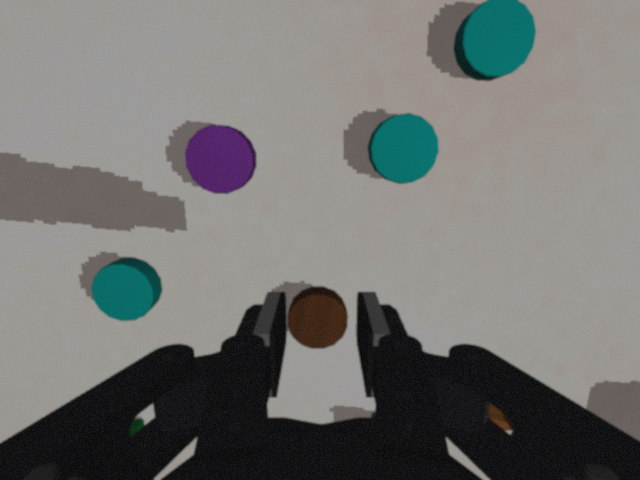

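The wrist view shows coin B at (318,318), centred between the pads at u≈275 and 370. The look-alikes sit well behind the fingers.

Request:
drive_tool --commands '[0, -0.04, -1, 0, 0, -0.04, -1.9, 0, 0, -0.04, -2.35, 0, 0, -0.04, -2.5, 0, 0, -0.04, -2.5, 0]'

```text
t: 10.55
tool_pos: [0.4662, -0.1449, 0.0035]
ee_rot: [3.141, -0.002, 3.138]
contact_force: [0.0, -0.6, 0.7]
gripper_width: 0.329
finger_force: 0.0
```

Request:
drive_tool --commands '[0.15, 0, 0, 0, 0.35, 0, 0, 0, 0.65, -0.01, 0, 0, 1.0, -0.02, 0, 0, 1.35, -0.04, 0, 0, 1.7, -0.06, 0, 0, 2.05, -0.08, 0, 0, 2.4, -0.1, 0, 0, 2.75, -0.12, 0, 0, 3.1, -0.13, 0, 0, 3.45, -0.13, 0, 0, 3.8, -0.13, 0, 0, 4.1, -0.13, 0, 0, 4.35, -0.13, 0, 0, 4.55, -0.13, 0, 0, 4.7, -0.13, 0, 0, 4.82, -0.13, 0, 0, 4.9, -0.13, 0, 0, 4.95, -0.13, 0, 0, 4.95, -0.13, 0, 0]'

```text
t: 12.55
tool_pos: [0.6646, -0.1503, 0.0041]
ee_rot: [3.142, -0.0, 3.138]
contact_force: [0.3, 0.0, -0.8]
gripper_width: 0.327
finger_force: 0.0
```

Request:
drive_tool --commands '[-0.5, 0, 0, 0, -1, 0, 0.5, 0, -1.3, 0, 2, 0, -2, 1, 2.5, -4, -3, 2, 2.5, -8, -4, 4, 2.5, -12, -4.65, 7, 2.5, -15, -4.65, 8.4, 2.5, -15, -4.65, 8.4, 2.5, -15, -4.65, 8.4, 2.5, -15, -4.65, 8.4, 2.5, -15, -4.65, 8.4, 2.5, -15, -4.65, 8.4, 2.5, -15, -4.65, 8.4, 2.5, -15, -4.65, 8.4, 2.5, -15, -4.65, 8.4, 2.5, -15, -4.65, 8.4, 2.5, -15]'

```text
t: 14.25
tool_pos: [0.4786, 0.1855, 0.1041]
ee_rot: [3.142, -0.0, 1.569]
contact_force: [0.1, -1.2, -0.5]
gripper_width: 0.331
finger_force: 0.0
```

```bash
python3 f.py t4
```

```text
dark 183 [ 0.7749 -0.6367]
dark 220 [ 0.7028 -0.6428]
dark 287 [ 0.6918 -0.1489]
dark 300 [ 0.6905 -0.2247]
dark 183 [ 0.6215 -0.6373]
dark 181 [ 0.5436 -0.6353]
dark 300 [0.4804 0.1402]
teal 317 [ 0.4944 -0.2697]
teal 306 [ 0.4058 -0.0933]
teal 319 [ 0.3473 -0.0458]
purple 323 [ 0.4114 -0.2016]
```

Request:
drive_tool --commands '[0.04, 0, -1, 0, 0.04, 0, -1.8, 0, 0.04, 0, -2.3, 0, 0.04, 0, -2.5, 0, 0.04, 0, -2.5, 0, 0.04, -0.2, -2.5, 0, 0.04, -0.45, -2.5, 0, 0.05, -0.8, -2.5, 0, 0.06, -1.2, -2.5, 0, 0.08, -1.6, -2.5, 0, 0.1, -2.0, -2.5, 0, 0.12, -2.4, -2.5, 0, 0.14, -2.8, -2.5, 0, 0.16, -3.2, -2.5, 0, 0.18, -3.6, -2.5, 0, 0.2, -4.0, -2.5, 0, 0.21, -4.3, -2.5, 0, 0.22, -4.5, -2.5, 0, 0.22, -4.65, -2.5, 0, 0.22, -4.65, -2.5, 0]'

```text
t: 16.3
tool_pos: [0.4875, -0.0009, 0.0043]
ee_rot: [3.141, 0.0, 1.567]
contact_force: [-0.4, -0.5, 0.2]
gripper_width: 0.332
finger_force: 0.0
```

Request:
drive_tool --commands '[0.01, -0.15, 0, 0, 0.02, -0.4, 0, 0, 0.04, -0.75, 0, 0, 0.06, -1.1, 0, 0, 0.08, -1.5, 0, 0, 0.1, -1.9, 0, 0, 0.12, -2.3, 0, 0, 0.14, -2.7, 0, 0, 0.16, -3.1, 0, 0, 0.18, -3.4, 0, 0, 0.19, -3.65, 0, 0, 0.2, -3.85, 0, 0, 0.2, -3.97, 0, 0, 0.2, -4.04, 0, 0, 0.2, -4.04, 0, 0]'

```text
t: 17.8
tool_pos: [0.4954, -0.162, 0.0041]
ee_rot: [-3.141, -0.0, 1.567]
contact_force: [-0.4, -0.4, 0.2]
gripper_width: 0.332
finger_force: 0.0
```

Request:
drive_tool --commands '[0, 0.5, 0, 0, 0, 1, 0.5, 0, 0, 1, 2, 0, -0.5, 1, 2.5, 1, -1.15, 0, 2.5, 3, -1.15, -0.6, 2.5, 15, -1.15, -0.6, 2.5, 15, -1.15, -0.6, 2.5, 15, -1.15, -0.6, 2.5, 15, -1.15, -0.6, 2.5, 15, -1.15, -0.6, 2.5, 15, -1.15, -0.6, 2.5, 15, -1.15, -0.6, 2.5, 15, -1.15, -0.6, 2.5, 15, -1.15, -0.6, 2.5, 15, -1.15, -0.6, 2.5, 15, -1.15, -0.6, 2.5, 15, -1.15, -0.6, 2.5, 15]'

```text
t: 19.6
tool_pos: [0.4494, -0.1858, 0.1041]
ee_rot: [3.142, -0.0, 3.137]
contact_force: [-0.6, -0.5, 1.1]
gripper_width: 0.329
finger_force: 0.0
```

```bash
python3 -c "
from h import *
snap('wrist','w5')"
```

```text
(no output)
```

View pics/w5.png

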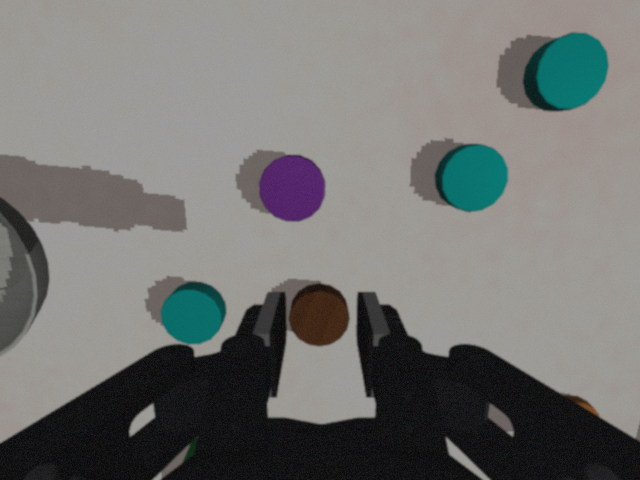

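The wrist view shows coin C at (319,315), centred between the pads. The purple look-alike at (292,188) is close behind, so I'll shift forward 7 mm before going down.

Request:
drive_tool --commands '[0.17, -0.02, -0.5, 0, 0.17, -0.02, -1.2, 0, 0.17, -0.02, -1.9, 0, 0.17, -0.02, -2.35, 0, 0.17, -0.02, -2.5, 0, 0.17, -0.02, -2.5, 0]'

```text
t: 20.25
tool_pos: [0.4557, -0.1864, 0.0034]
ee_rot: [3.14, -0.002, 3.138]
contact_force: [-1.0, -0.3, 0.7]
gripper_width: 0.33
finger_force: 0.0
```

Request:
drive_tool --commands '[0.15, 0, 0, 0, 0.35, 0, 0, 0, 0.65, 0, 0, 0, 1.0, 0, 0, 0, 1.35, 0, 0, 0, 1.7, 0, 0, 0, 2.05, 0, 0, 0, 2.4, 0, 0, 0, 2.75, 0, 0, 0, 3.1, 0, 0, 0, 3.4, 0, 0, 0, 3.65, 0, 0, 0, 3.85, 0, 0, 0, 4.0, 0, 0, 0, 4.1, 0, 0, 0, 4.18, 0, 0, 0, 4.22, 0, 0, 0, 4.22, 0, 0, 0]'

```text
t: 22.05
tool_pos: [0.625, -0.1867, 0.0041]
ee_rot: [3.142, -0.0, 3.138]
contact_force: [0.5, 0.7, 0.6]
gripper_width: 0.329
finger_force: 0.0
```

Request:
drive_tool --commands '[-0.5, 0, 0, 0, -1, 0, 0.5, 0, -1.3, 0, 2, 0, -2, 1, 3.5, 0, -3, 3, 4, 0, -3, 7, 4, 0, -3, 10, 4, 0, -3, 10, 4, 0, -3, 10, 4, 0, -3, 10, 4, 0, -3, 10, 4, 0, -3, 10, 4, 0, -3, 10, 4, 0, -3, 10, 4, 0]'

```text
t: 23.45
tool_pos: [0.5045, 0.2139, 0.1641]
ee_rot: [-3.141, -0.0, 3.141]
contact_force: [0.3, -0.2, -0.2]
gripper_width: 0.328
finger_force: 0.0
```

```bash
python3 f.py t6
```

```text
dark 200 [ 0.7751 -0.6372]
dark 223 [ 0.703  -0.6429]
dark 292 [ 0.6917 -0.1487]
dark 296 [ 0.6904 -0.2249]
dark 289 [ 0.6513 -0.1852]
dark 175 [ 0.6216 -0.6372]
dark 179 [ 0.5448 -0.6359]
teal 317 [ 0.4943 -0.2696]
teal 310 [ 0.4056 -0.0933]
teal 319 [ 0.3472 -0.0457]
purple 319 [ 0.4112 -0.2017]
```

View pics/t6.png

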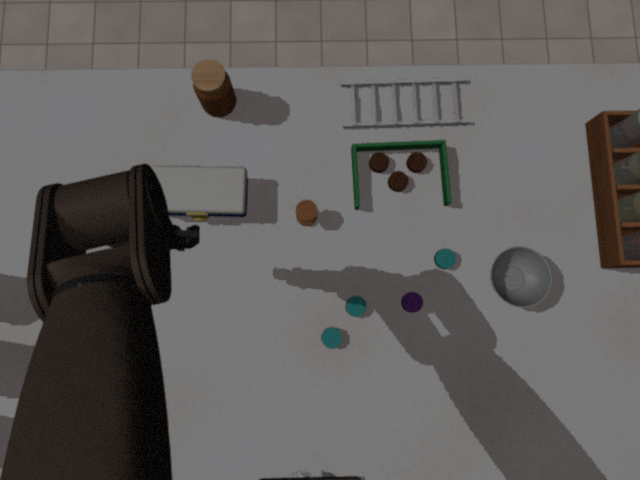

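All three coins lie wholly inside the tidy, at about (379,162), (416,162) and (398,181). The spool, bowl and look-alikes have not moved.

```bash
python3 -c "
from station import ctrl
print(ctrl.sign_off())"
```

```text
the job is handed in; nothing more can be done
None
```

The three dark coins were swept, never lifted, into the green tidy, and the last picture shows all of them wholly inside it with the spool, bowl and look-alikes unmoved (the arm hid the ball in that view); the job was handed in at about 23.5 s.

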